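# Crank a resin mount out of its mould and lay it in the dish

## Task

Take the ejector's crank by its loose black sleeve and, without letting go of the sleeve on the way, turn it clockwise to its stop, so that the knockout rod pushes the amber resin mount up out of the mould. Then lift the mount off and set it down gently, not dropped, flat inside the open petri dish on the dark mat, polished face up, and let go. Leave the dish where it stands and do not disturb the other things on the bench.

Things in the scene. Friction and masses are not known exactly. Their poses are not given: they have to be found in the camera images.
- ejector: Hand-cranked ejector, fixed: dark base 185x126 mm, light grey column with gear nose and crank in front, aluminium deck 100x104 mm (top 216 mm up, 40 mm out in front of the origin) carrying a round steel mould 50 mm wide, held by two low toe clamps. Origin: on the worktop under the column; z up, x to its back, y to its left seen from the robot, to which its -x front is roughly turned.
- mould_mouth (a point): Centre of the mould's mouth, level with its rim, 248 mm above the worktop, at (0.010, 0, 0.248) in the ejector's frame; z up. The bore is 33 mm wide and 26 mm deep to a ledge on which the mount sits; a 16 mm steel rod comes up through the ledge from below. The toe clamps beside the mould stay 15 mm below the rim.
- crank_centre (a point): Centre of the circle (radius 42 mm) that the middle of the grip sleeve runs on, at (-0.107, 0, 0.131) in the ejector's frame; its axes are the ejector's. The circle slopes: its normal, the crank's axis, leans 40 degrees from vertical to the front. Over its upper half the deck leaves no room for an upright gripper; a tool lying along the crank's axis clears everything all round.
- crank (a joint): Crank angle, rad, growing clockwise seen from the robot, 0 to a firm stop at 10.68; starts at 0 to 2.8. Sleeve middle = crank_centre + 0.042(cos(a) u - sin(a) y), a = value + 0.9, y the ejector's y, u = (0.766, 0, 0.643) in its frame. A turn lifts the rod 15 mm; it meets the mount at 2.9 and has lifted it 18.5 mm at the stop. Needs 4 to 5 N at the sleeve; stays where left.
- grip_sleeve: Black grip sleeve, 24 mm thick, 52 mm long, its lower end 4 mm above the crank arm. It spins freely on its pin, so a gripper can hold it and keep its own orientation all the way round. Origin: its middle. Its z is its axis, pointing out of the free end, up and to the front: (-0.643, 0, 0.766) in the ejector's frame; its x and y spin with it.
- mount: Amber resin specimen mount, a disc 30 mm wide and 24 mm high, 20 to 45 g, a small polished steel section in its top face. Origin: centre of its underside; z up through the polished face. It starts in the mould, its top 2 mm below the rim, where it cannot be gripped; with the crank at its stop it stands 16.5 mm out of the mould.
- work_mat: Dark teal mat, 150 x 170 x 3 mm, fixed flat on the worktop at the robot's right. Origin: centre of its underside, z up.
- petri_dish: Open clear plastic dish on the mat, 60 mm outside, about 52 mm free inside, wall 13 mm high, floor 2 mm thick; light and loose. Origin: centre of its underside, z up.
- dropper_bottle: Bystander: dropper bottle with amber body, 30 mm wide and 74 mm tall, in the black tray at the left. Origin: centre of its underside.
- vial_black: Bystander: sample vial with black cap, 22 x 52 mm, in the tray. Origin: centre of its underside.
- vial_blue: Bystander: sample vial with blue cap, 22 x 52 mm, in the tray. Origin: centre of its underside.
- blower: Bystander: black rubber dust blower, 92 x 47 x 47 mm, lying between the ejector and the tray. Origin: its middle, underside.
- tweezers: Bystander: steel tweezers, 123 x 13 x 9 mm, lying near the front edge. Origin: their middle, underside.
- petri_lid: Bystander: clear dish lid, 64 mm wide and 10 mm high, right of the mat. Origin: centre of its underside.
There are look-alikes about, which are no part of the job. What is shaped like the petri_dish but blue or red is not meant.

How it is judged:
By the outcome, as a careful person would: the job done as asked, in the order asked, and still so for the second after the job is handed in, with the robot touching nothing.
It also fails if it takes over 61 s, if anything falls off the work surface, if the arm or the gripper's body presses on something with over 40 N, if the wrist force passes 120 N, or if a joint passes its speed limit or range.

## Robot

A 6-joint arm with a two-finger parallel gripper is mounted at the origin on a cart in front of the work surface, level with it; the furniture and walls round the work are solid. World frame = base frame: x ahead of the robot, y to its left, z up, the work surface at z = 0. Lengths are in m, angles in rad, forces in N, time in s.
With the tool pointing down it reaches from about 0.25 to 0.725 m from the base axis. Payload 9.7 kg.
Tool frame: the origin (TCP) lies at the very end of the fingers, on their centre line; the grasp point (between the pads) lies 19 mm behind it; y points along the fingers, z is the direction in which the jaws open and shut, and the axes are right-handed (so a half turn about y gives the same grasp; the last joint's range is limited). The gripper opens to 85 mm and grips with 20 to 120 N. Pads are 22 mm wide; open, the fingers measure 114 mm over their backs; the gripper's body (76 mm by 85 mm) begins 54 mm behind the grasp point. The pads swing forward as they close: fully open they stand 13 mm farther back than shut.
Start: joints at [1.119, 0.087, 0.176, 1.66, 0, 1.571], TCP at [0.24, 0.495, 0.231] pointing down, gripper open.
Joint ranges: [-3.13, 3.13], [-0.85, 1.81], [-1.15, 1.24], [-2.2, 2.28], [-1.44, 1.52], [-3.14, 3.14]. Speed limits (rad/s): [2.22, 2.22, 2.57, 3.14, 3.14, 3.14].

## Interface

Orientations are given as a rotation vector (axis times angle).
In Python, from cell import arm, state, optics gives the robot as it stands. The module is installed in compiled form; this text tells all that it offers. Calls block until the motion is done:
- arm.reach(position, orientation): joint-space move of the TCP to a pose.
- arm.line_to(position, ori=None, v=0.15, guard=None): straight line of the TCP; ori=None keeps the orientation; v is the mean speed in m/s. With guard (N) it stops when the force on the tool has changed by that much, and returns True; else False.
- arm.movej(angles): joint-space move.
- arm.move_gripper(opening, grip_force=None): opening from 0.0 (shut) to 1.0 (fully open); grip_force is the grip in N (None keeps the last); returns when the fingers have stopped.
- arm.wait(seconds).
- arm.ik(position, orientation): joint angles nearest the present ones, or None.
- state(): the state.
- optics.read_camera(name): name is "scene" or "top" or "wrist"; returns (picture, depth): 480x640x3 uint8, red, green, blue; 480x640 float32, m along the optical axis (not along the pixel's ray), 0 where there is no reading.
- optics.calibration(name): a dict with "fx", "fy", "cx", "cy" (pixels), "R" (3x3) and "t" (3): a world point X has camera coordinates R X + t. Camera axes: x right, y down, z forward; pixel columns grow to the right and rows downward; lengths in m; the calibration is good to about 2 mm. A picture is of the moment at which its call begins: read the wrist's pose just before it. calibration takes no time and is no camera call; for the wrist camera it gives the pose at the moment of the call.
A pose or a line that the arm cannot do raises arm.MotionError and nothing moves.
- arm.sign_off(): hands the job in, once; it reports no verdict.
The state is a dict: "t": time; "joint_pos": joint angles; "qvel": joint speeds; "tau": joint torques, N m; "eef_pos": TCP position; "orientation": TCP orientation; "ft_force": force on the tool from outside, world axes, zero at the start; "wrist_torque": the same for the moment, N m; "gripper_width": opening from 0.0 (shut) to 1.0 (fully open).
Only numpy, scipy, OpenCV 4.12 (cv2) and the standard library are available. Lean on these libraries where they do the work, as an engineer would, in place of code of your own. Each camera call takes 0.05 s, during which the arm holds its last target.

## Working session

There is one attempt and no reset: what is moved stays moved. The work goes in short steps, each a Python script; the robot and the scene stay as the last script left them, time stands still between calls to the robot, and variables do not carry over. Pictures are saved under pics/ and viewed, and the job is handed in when it is done.

```bash
mkdir -p pics; ls; python3 - <<'E'
from cell import arm,state,optics
import cv2,numpy as np
for n in ["scene","top","wrist"]:
    p,d=optics.read_camera(n); cv2.imwrite(f"pics/{n}0.png",p[:,:,::-1]); np.save(f"pics/{n}0.npy",d)
    c=optics.calibration(n); print(n,c)
print(state())
E
```

```text
pics
scene {'fx': 535.9372997448846, 'fy': 535.9372997448846, 'cx': 316.983589013174, 'cy': 239.8645323984137, 'R': array([[-0.87129539, -0.49063179,  0.01117081],
       [-0.37351841,  0.64820993, -0.66355699],
       [ 0.31832113, -0.58232665, -0.74804233]]), 't': array([0.41345897, 0.34381179, 1.30006162])}
top {'fx': 519.6076469736881, 'fy': 519.6076469736881, 'cx': 323.57369150543394, 'cy': 234.07366261271346, 'R': array([[ 0.02423248, -0.99966146, -0.00947379],
       [-0.9898462 , -0.02266471, -0.14032393],
       [ 0.1400617 ,  0.012778  , -0.99006032]]), 't': array([-0.0823677 ,  0.54931172,  1.39082075])}
wrist {'fx': 396.82123101572415, 'fy': 396.82123101572415, 'cx': 323.68923659229836, 'cy': 242.47766703580945, 'R': array([[ 4.36288903e-01,  8.99806426e-01, -6.23374935e-04],
       [ 8.54541205e-01, -4.14124002e-01,  3.13465533e-01],
       [ 2.81800146e-01, -1.37294233e-01, -9.49599374e-01]]), 't': array([-0.54964713, -0.04144258,  0.37999331])}
{'t': 0.15, 'joint_pos': array([ 1.11896853e+00,  8.73277643e-02,  1.75302957e-01,  1.65984575e+00,
       -9.61175218e-06,  1.57077239e+00]), 'qvel': array([-0.0008719 , -0.00099914,  0.00133666, -0.00117775,  0.00240526,
       -0.00052226]), 'tau': array([ 7.52461019e-04, -5.20761037e+01,  4.65043759e+01,  1.38931948e-02,
        2.24972109e-05,  6.17036193e-06]), 'eef_pos': array([0.24005119, 0.49462708, 0.23074246]), 'orientation': array([-1.54265697,  0.35453296, -0.35416709]), 'ft_force': array([ 0.65814236, -0.11587633, -0.36603078]), 'wrist_torque': array([-0.00581442,  0.00211622, -0.02788178]), 'gripper_width': 0.9972632270729174}
```

View pics/scene0.png

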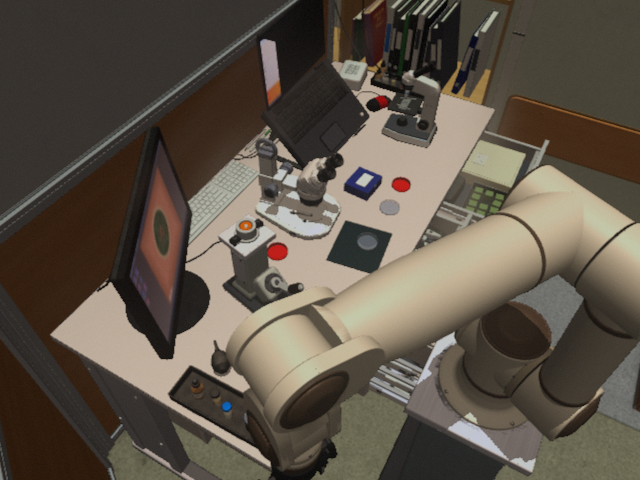

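View pics/top0.png

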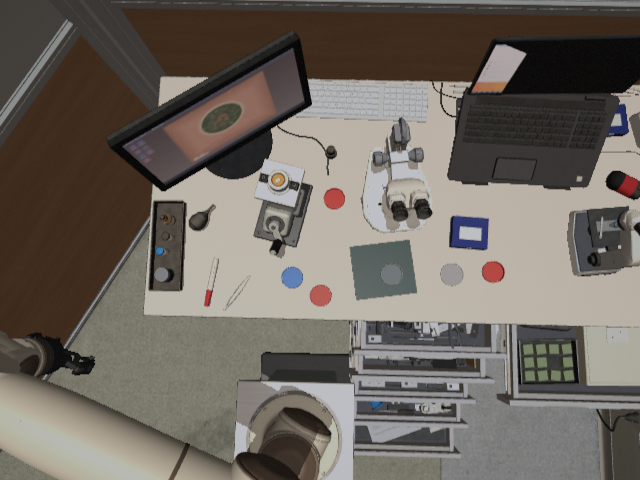

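View pics/wrist0.png

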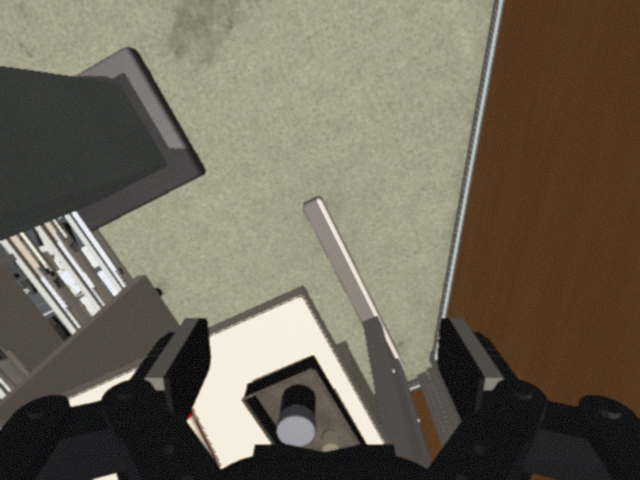

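The top view shows the ejector at about (280,205), with the crank's black sleeve at (276,245). The mat's clear dish is at (391,273) and the lid at (452,274). Next I'll zoom in and measure.

```bash
cat > h.py <<'E'
from cell import arm,state,optics
import cv2,numpy as np
from scipy.spatial.transform import Rotation as Rot
def cloud(d,c):
    v,u=np.mgrid[0:d.shape[0],0:d.shape[1]]
    P=np.stack([(u-c['cx'])/c['fx']*d,(v-c['cy'])/c['fy']*d,d],-1)
    return (P-c['t'])@c['R']
def px2z(u,v,z,c):
    r=np.array([(u-c['cx'])/c['fx'],(v-c['cy'])/c['fy'],1])@c['R']
    o=-c['R'].T@c['t']; s=(z-o[2])/r[2]; return o+s*r
def proj(X,c):
    p=c['R']@np.asarray(X)+c['t']; return c['fx']*p[0]/p[2]+c['cx'],c['fy']*p[1]/p[2]+c['cy']
E
python3 - <<'E'
from h import *
im=cv2.imread("pics/top0.png"); d=np.load("pics/top0.npy"); c=optics.calibration("top")
P=cloud(d,c); np.save("pics/topP.npy",P)
cv2.imwrite("pics/z1.png",cv2.resize(im[150:270,230:350],None,fx=5,fy=5,interpolation=cv2.INTER_CUBIC))
cv2.imwrite("pics/z2.png",cv2.resize(im[225:325,340:480],None,fx=5,fy=5,interpolation=cv2.INTER_CUBIC))
ims=cv2.imread("pics/scene0.png")
cv2.imwrite("pics/z3.png",cv2.resize(ims[205:325,205:325],None,fx=5,fy=5,interpolation=cv2.INTER_CUBIC))
for v in range(160,256,4): print(v,' '.join('%4d'%(1000*P[v,u,2]) for u in range(250,318,3)))
E
```

```text
160    6    2    8    2    7  213  213   -2   -3   -1   -6   -3  -11    0    0   -6    0   -6   -1  -10    2   -2   -5
164    6    2    4    5    5  213  213  213  214  219  217  211   -5   -1   -3   -1   -1   -3    3    4    0   -5   -7
168   10    6    7    6  216  213  217  218  210  213  216  214  213  215  214  214  215  214    0   -1   -5    1    0
172    0    3   -1    2  215  216  213  248  247  244  243  249  211  210  216  218  215  211  210   -3    1   -1   -6
176   -7   -3    0   -1  228  227  231  248  245  242  246  233  251  218  212  215  213  215   -2   -1    0    5    1
180   -3   -3   -6  230  228  228  246  241  242  246  249  246  247  218  216  217  209  216   -5   -1   -1    0   -1
184   -3    0   -2  216  216  215  216  246  242  245  246  243  247  225  223  234  224  201   17   12    0   -4   -2
188   -2    0  212  216  215  214  217  235  244  250  244  240  226  222  226  226  214   18   13   17   13    4   -3
192   -5   -4  213  213  213  215  215  217  223  218  217  219  221  215  215  213  215   32   27   11   16    1   -3
196    2   -1  214  215  211 
[... 1055 characters left out ...]
    8   15   11   12   69   76   94   94   80   82   73   15   15   16   10   -6   -6    2   -1   -2    0
236    0    0   16 1453   12   10   15   14   87   95   92   14   18   15   12   14   12   -3    0    2   -4    6    0
240    0   -5    1    8   -4    0    5    9   90  101   92   17   11   11   17   16    0   -6    4   -2   -7   -1   -3
244   -6   -2    0   -1    2   -4    1    0  116  116  107    9   17   15   14   16   -5   -1   -2   -4 1453   -4   -1
248    2    0    0    6    0    4    1  125  129  124    0   -4    2   -1    1    2   -4   -4   -6    0    0    0   -4
252    5    0   -1   -6   -5   -1   -3  129  128  120    0    1    0   -4   -4    0    0   -4   -3   -5    0    1    1
```

View pics/z1.png

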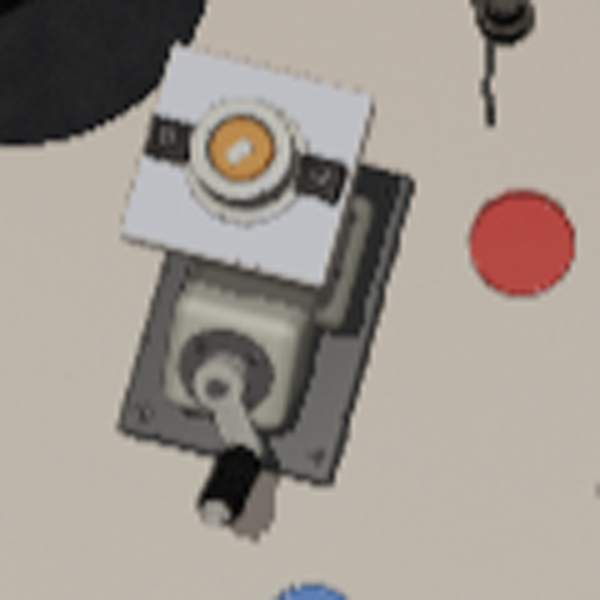

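View pics/z2.png

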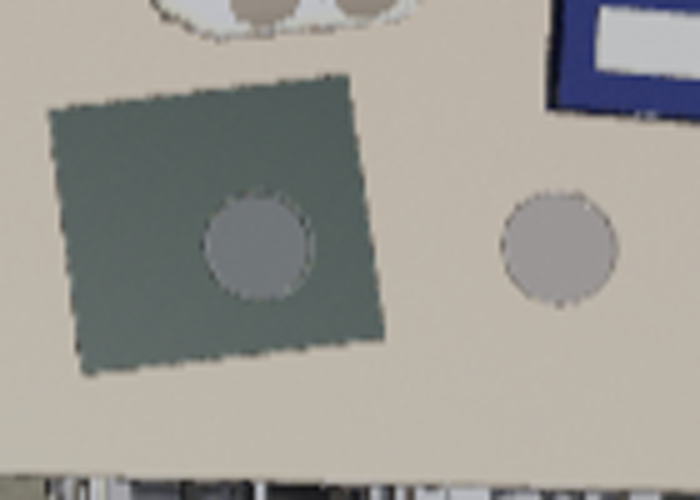

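View pics/z3.png

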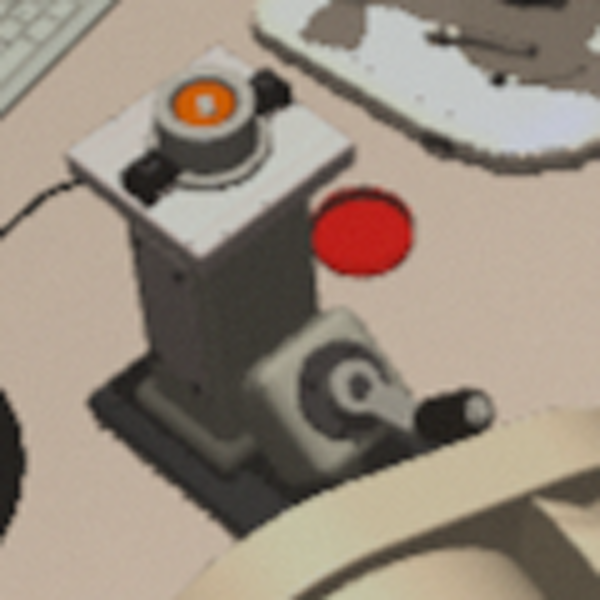

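```bash
cat > fit.py <<'E'
from h import *
c=optics.calibration("top")
def z1(p): return 230+(p[0]+.5)/5-.5,150+(p[1]+.5)/5-.5
if __name__=="__main__":
    im=cv2.imread("pics/top0.png")
    K=[px2z(*z1(p),0.216,c)[:2] for p in [(175,45),(372,100),(325,285),(122,238)]]
    K=np.array(K); print(K, K.mean(0))
    for i in range(4): e=K[(i+1)%4]-K[i]; print(np.linalg.norm(e),np.degrees(np.arctan2(e[1],e[0])))
    m=px2z(*z1((240,146)),0.246,c); print('mount',m)
    # base corners
    B=[px2z(*z1(p),0.016,c)[:2] for p in [(412,182),(331,483),(120,430)]]
    for i in range(2): e=B[i+1]-B[i]; print('base',np.linalg.norm(e),np.degrees(np.arctan2(e[1],e[0])))
    print(B,(B[0]+B[2])/2)
    # dish
    z2=lambda p:(340+(p[0]+.5)/5-.5,225+(p[1]+.5)/5-.5)
    for zz in (0.005,0.016): print('dish',zz,px2z(*z2((259,246)),zz,c))
    P=np.load("pics/topP.npy"); print(np.median(P[262:285,380:403,2]), np.median(P[255:262,360:375,2]))
    # sleeve
    print('sleeve free end px',P[252,274])
E
python3 fit.py
```

```text
[[ 7.09992210e-01  7.77982189e-02]
 [ 6.84301880e-01 -1.99010139e-02]
 [ 5.91617255e-01  1.71544892e-04]
 [ 6.12665341e-01  9.97184875e-02]] [0.64964417 0.03944681]
0.10102045919494149 -104.73259625765506
0.09483326104472596 167.78025652943452
0.10174780446647301 78.0612883607991
0.09976481194323474 -12.692554876363296
mount [0.65230716 0.04075971 0.246     ]
base 0.1772553823125044 166.81223390136026
base 0.12203221693088337 77.1714288047834
[array([ 0.69095728, -0.03301448]), array([0.51837654, 0.00742509]), array([0.54547193, 0.12641123])] [0.61821461 0.04669837]
dish 0.005 [ 0.44855933 -0.26030302  0.005     ]
dish 0.016 [ 0.44781782 -0.25899179  0.016     ]
0.0033234226948511583 0.0018670373705690912
sleeve free end px [0.48899909 0.05543159 0.12858213]
```

```bash
cat >> h.py <<'E'
YAW=np.radians(-12.9); O=np.array([0.6425,0.0428,0.])
def setej(o,yaw):
    global O,Re; O=np.array(o); Re=Rot.from_euler('z',yaw).as_matrix()
Re=Rot.from_euler('z',YAW).as_matrix()
def ej(p): return O+Re@np.array(p)
U=np.array([.766,0,.643]); AX=np.array([-.643,0,.766]); Y=np.array([0,1,0])
def sl(val,off=0.): # sleeve mid + off along outward axis
    a=val+.9
    return ej(np.array([-.107,0,.131])+.042*(np.cos(a)*U-np.sin(a)*Y)+off*AX)
def ori(d,z):
    d=d/np.linalg.norm(d); z=z-d*(z@d); z/=np.linalg.norm(z); x=np.cross(d,z)
    return Rot.from_matrix(np.stack([x,d,z],1))
E
python3 - <<'E'
from h import *
for n,b,f in (("top",(230,150),5),("scene",(205,205),5)):
    c=optics.calibration(n); im=cv2.imread(f"pics/{n}0.png")
    z=cv2.resize(im[b[1]:b[1]+120,b[0]:b[0]+120],None,fx=f,fy=f,interpolation=cv2.INTER_CUBIC)
    def dot(X,col,r=3):
        u,v=proj(X,c); cv2.circle(z,(int((u-b[0]+.5)*f),int((v-b[1]+.5)*f)),r,col,-1)
    for v in np.arange(0,2.9,.4):
        dot(sl(v),(0,0,255),2); dot(sl(v,.026),(0,255,0),2)
    for x,y in ((-.04,-.052),(-.04,.052),(.06,.052),(.06,-.052)): dot(ej([x,y,.216]),(255,0,0))
    for t in np.arange(0,6.28,.4): dot(ej([.01+.025*np.cos(t),.025*np.sin(t),.248]),(255,0,255),2)
    cv2.imwrite(f"pics/ov_{n}.png",z)
q=np.array(state()['joint_pos'])
print(Rot.from_rotvec(state()['orientation']).as_matrix())
d=Re@(-AX)
for ang in range(0,360,30):
    zz=Re@(np.cos(np.radians(ang))*Y+np.sin(np.radians(ang))*U)
    r=ori(d,zz).as_rotvec(); out=[]
    for v in np.arange(0,6.3,.5):
        j=arm.ik(sl(v,-.018),r); out.append(j)
    ok=[x is not None for x in out]; print(ang,sum(ok),len(ok), np.round(out[0],2) if ok[0] else None,np.round(arm.ik(sl(1.8,.1),r),2) if arm.ik(sl(1.8,.1),r) is not None else None)
E
```

```text
[[ 8.99661024e-01 -4.60372596e-04  4.36588857e-01]
 [-4.36589100e-01 -9.70627327e-04  8.99660500e-01]
 [ 9.58603569e-06 -9.99999423e-01 -1.07422923e-03]]
0 13 13 [ 0.18 -0.54 -0.71  0.74 -0.25  0.31] [ 0.4  -0.83 -0.75  1.05 -0.38  0.5 ]
30 13 13 [ 0.18 -0.54 -0.71  0.74 -0.25  0.84] [ 0.4  -0.83 -0.75  1.05 -0.38  1.03]
60 13 13 [ 0.18 -0.54 -0.71  0.74 -0.25  1.36] [ 0.4  -0.83 -0.75  1.05 -0.38  1.55]
90 13 13 [ 0.18 -0.54 -0.71  0.74 -0.25  1.89] [ 0.4  -0.83 -0.75  1.05 -0.38  2.07]
120 13 13 [ 0.18 -0.54 -0.71  0.74 -0.25  2.41] [ 0.4  -0.83 -0.75  1.05 -0.38  2.6 ]
150 13 13 [ 0.18 -0.54 -0.71  0.74 -0.25  2.93] [ 0.4  -0.83 -0.75  1.05 -0.38  3.12]
180 13 13 [ 0.18 -0.54 -0.71  0.74 -0.25 -2.83] [ 0.4  -0.83 -0.75  1.05 -0.38 -2.64]
210 13 13 [ 0.18 -0.54 -0.71  0.74 -0.25 -2.3 ] [ 0.4  -0.83 -0.75  1.05 -0.38 -2.12]
240 13 13 [ 0.18 -0.54 -0.71  0.74 -0.25 -1.78] [ 0.4  -0.83 -0.75  1.05 -0.38 -1.59]
270 13 13 [ 0.18 -0.54 -0.71  0.74 -0.25 -1.26] [ 0.4  -0.83 -0.75  1.05 -0.38 -1.07]
300 13 13 [ 0.18 -0.54 -0.71  0.74 -0.25 -0.73] [ 0.4  -0.83 -0.75  1.05 -0.38 -0.54]
330 13 13 [ 0.18 -0.54 -0.71  0.74 -0.25 -0.21] [ 0.4  -0.83 -0.75  1.05 -0.38 -0.02]
```

View pics/ov_top.png

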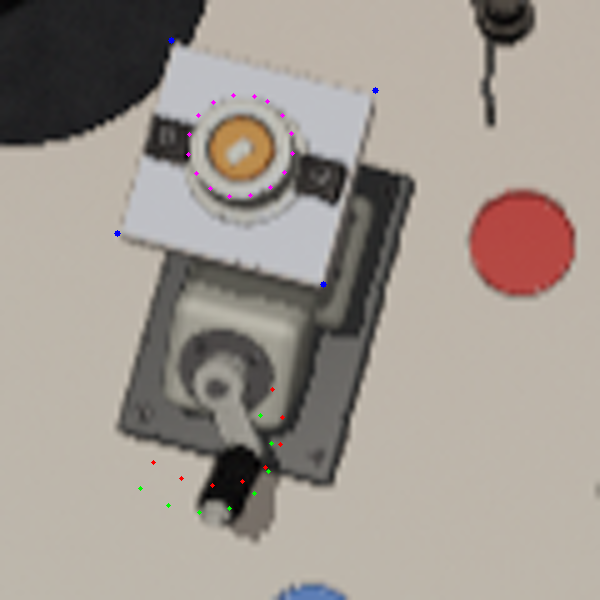

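View pics/ov_scene.png

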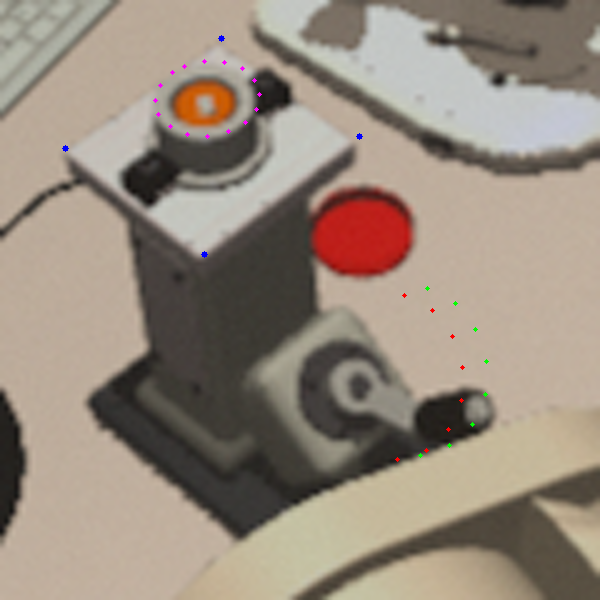

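```bash
python3 - <<'E'
from h import *
c=optics.calibration("wrist"); s=state()
C=-c['R'].T@c['t']; R=Rot.from_rotvec(s['orientation']).as_matrix()
print('cam in tool',R.T@(C-s['eef_pos']),'view dir',R.T@c['R'][2])
d=Re@(-AX)
for ang in (0,180):
    r=ori(d,Re@(np.cos(np.radians(ang))*Y)); print(ang,'tool x in ej',Re.T@r.as_matrix()[:,0])
    for off in (.05,.08,.1): print(off,sl(1.8,off),np.round(arm.ik(sl(1.8,off),r.as_rotvec()),2))
E
```

```text
cam in tool [-7.99589253e-02 -1.42747873e-01 -1.00357194e-04] view dir [3.13456671e-01 9.49602354e-01 5.32692934e-04]
0 tool x in ej [7.65921497e-01 1.04089342e-16 6.42934103e-01]
0.05 [0.47450293 0.06286174 0.14488463] [ 0.34 -0.76 -0.8   0.92 -0.35  0.45]
0.08 [0.45569979 0.06716824 0.16786463] [ 0.37 -0.8  -0.77  1.   -0.37  0.48]
0.1 [0.44316436 0.07003924 0.18318463] [ 0.4  -0.83 -0.75  1.05 -0.38  0.5 ]
180 tool x in ej [-7.65921497e-01 -7.63337659e-17 -6.42934103e-01]
0.05 [0.47450293 0.06286174 0.14488463] [ 0.34 -0.76 -0.8   0.92 -0.35 -2.69]
0.08 [0.45569979 0.06716824 0.16786463] [ 0.37 -0.8  -0.77  1.   -0.37 -2.66]
0.1 [0.44316436 0.07003924 0.18318463] [ 0.4  -0.83 -0.75  1.05 -0.38 -2.64]
```

```bash
python3 - <<'E'
from h import *
r=ori(Re@(-AX),Re@Y).as_rotvec()
arm.reach(sl(1.8,.085),r)
arm.move_gripper(0.6,40)
s=state(); c=optics.calibration("wrist"); p,d=optics.read_camera("wrist")
np.savez("pics/w1.npz",d=d,R=c['R'],t=c['t']); 
print(s['t'],s['eef_pos'],sl(1.8,.085),s['gripper_width'])
im=p[:,:,::-1].copy(); cv2.imwrite("pics/w1raw.png",im)
for v in (1.6,1.8,2.0):
    for off,col in ((0,(0,0,255)),(.026,(0,255,0)),(-.03,(255,0,0))):
        u=proj(sl(v,off),c); cv2.circle(im,(int(u[0]),int(u[1])),3,col,-1)
for t in np.arange(0,6.28,.2):
    u=proj(ej(np.array([.01+.025*np.cos(t),.025*np.sin(t),.248])),c); cv2.circle(im,(int(u[0]),int(u[1])),2,(255,0,255),-1)
u=proj(ej(np.array([-.107,0,.131])-.035*AX),c);cv2.circle(im,(int(u[0]),int(u[1])),3,(0,255,255),-1)
cv2.imwrite("pics/w1.png",im)
E
```

```text
2.3083 [0.45258934 0.06801649 0.17166688] [0.45256593 0.06788599 0.17169463] 0.6008057831968231
```

View pics/w1.png

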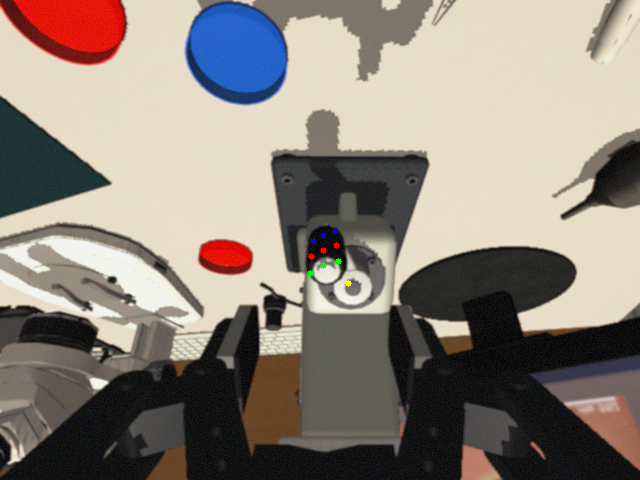

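```bash
python3 - <<'E'
from h import *
f=np.load("pics/w1.npz"); c=optics.calibration("wrist"); c['R'],c['t']=f['R'],f['t']
P=cloud(f['d'],c); im=cv2.imread("pics/w1raw.png")
cv2.imwrite("pics/z4.png",cv2.resize(im[200:330,280:410],None,fx=4.5,fy=4.5,interpolation=cv2.INTER_CUBIC))
L=(P-O)@Re
def loc(m,n): q=L[m]; print(n,len(q),np.median(q,0)*1000, 'u',np.median(q@U)*1000,'ax',np.median(q@AX)*1000)
def disk(u,v,r):
    vv,uu=np.mgrid[0:480,0:640]; return ((uu-u)**2+(vv-v)**2<r*r)&(f['d']>0)
loc(disk(326,270,7),'end'); loc(disk(350,288,5),'hub'); loc(disk(371,255,3),'disc')
pr=lambda X:((np.array(X)*1000).round(1))
e=(sl(1.8,.026)-O)@Re; print(pr(e),e@U*1000,e@AX*1000)
cc=np.array([-.107,0,.131]); print('centre u,ax',cc@U*1000,cc@AX*1000)
b=im; g=disk(326,270,25); gray=cv2.cvtColor(im,cv2.COLOR_BGR2GRAY)
E
```

```text
end 144 [-156.89021547  -16.66979879  131.09590299] u -35.80330290089873 ax 201.26908403935067
hub 69 [-89.68926995   0.65709824 110.01991039] u 2.128999741520154 ax 141.66324279608534
disc 24 [-91.81045142  16.77808869  84.30969857] u -15.883982827104536 ax 123.57379606255144
[-152.8  -17.9  126.5] -35.707814025859385 195.15232999999995
centre u,ax 2.2710000000000123 169.14700000000002
```

View pics/z4.png

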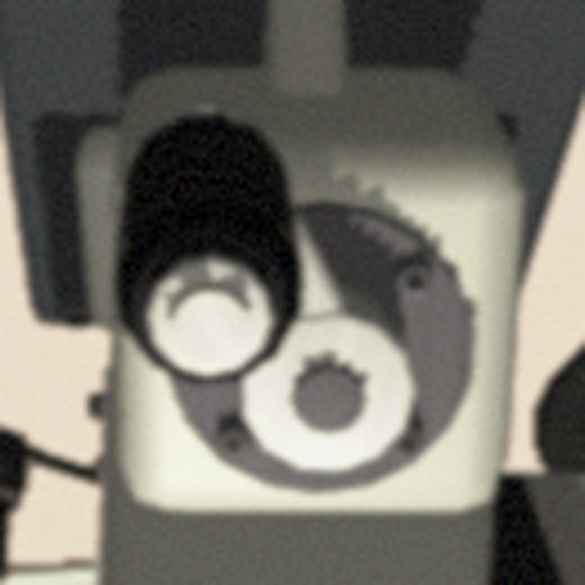

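```bash
sed -i 's/^Re=Rot.from_euler(.z.,YAW).as_matrix()/&\nO=O+Re@np.array([0,.0006,0])/' h.py; python3 - <<'E'
from h import *
r=ori(Re@(-AX),Re@Y).as_rotvec()
g=arm.line_to(sl(1.81,-.016),r,v=0.1,guard=15); print('guard',g,state()['eef_pos'],sl(1.81,-.016))
f0=state()['ft_force']; print(f0)
arm.move_gripper(0.0,60)
s=state(); print(s['gripper_width'],s['ft_force'],s['t'])
def rep(v):
    s=state(); F=Re.T@s['ft_force']; a=v+.9
    rad=np.cos(a)*U-np.sin(a)*Y; tan=-np.sin(a)*U-np.cos(a)*Y
    print('%.2f t%.2f rad %.1f tan %.1f ax %.1f w %.3f poserr'%(v,s['t'],F@rad,F@tan,F@AX,s['gripper_width']),np.round(1000*(s['eef_pos']-sl(v,-.016)),1))
rep(1.81)
for v in np.arange(2.01,3.0,.2):
    if arm.line_to(sl(v,-.016),r,v=.05,guard=40): print('GUARD'); break
    rep(v)
p,d=optics.read_camera("wrist"); cv2.imwrite("pics/w2.png",p[:,:,::-1])
E
```

```text
guard False [0.51605682 0.05447848 0.09483243] [0.51595616 0.05437368 0.09421443]
[-0.47842836  0.42934687 -0.86258881]
0.2601742384764156 [-4.33446212  1.85468943  3.99600094] 3.875
1.81 t3.88 rad 0.5 tan 1.2 ax 6.0 w 0.260 poserr [0.1 0.3 0.7]
2.01 t4.19 rad 2.4 tan -1.8 ax 8.7 w 0.266 poserr [-0.2 -0.   0.5]
2.21 t4.51 rad 5.7 tan -2.0 ax 12.0 w 0.268 poserr [-0.5  0.1  0.1]
2.41 t4.83 rad 6.2 tan -2.1 ax 12.5 w 0.266 poserr [-0.7  0.4 -0.2]
2.61 t5.14 rad 7.6 tan -0.7 ax 13.2 w 0.265 poserr [-0.8  0.8 -0.4]
2.81 t5.46 rad 8.7 tan -0.5 ax 11.9 w 0.261 poserr [-0.8  1.2 -0.5]
```

View pics/w2.png

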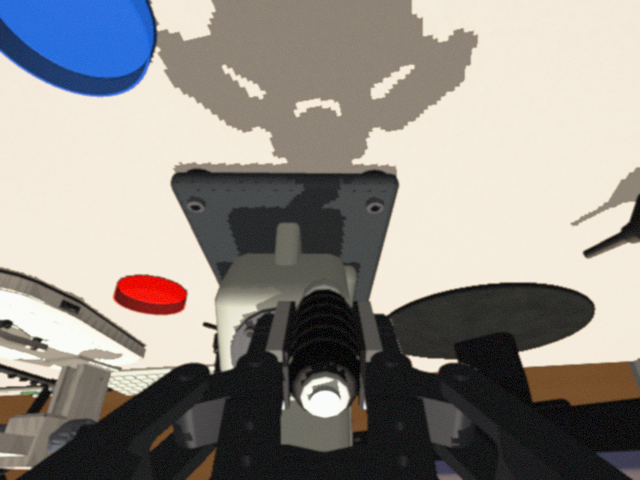

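```bash
cat > turn.py <<'E'
from h import *
import sys
r=ori(Re@(-AX),Re@Y).as_rotvec()
OFF=-.0155
def rep(v):
    s=state(); F=Re.T@s['ft_force']; a=v+.9
    rad=np.cos(a)*U-np.sin(a)*Y; tan=-np.sin(a)*U-np.cos(a)*Y
    print('%.2f t%.2f rad %.1f tan %.1f ax %.1f u %.1f y %.1f w %.3f poserr'%(v,s['t'],F@rad,F@tan,F@AX,F@U,F[1],s['gripper_width']),np.round(1000*(s['eef_pos']-sl(v,OFF)),1))
    return F
def go(vs,sp=.06,guard=30):
    for i,v in enumerate(vs):
        if arm.line_to(sl(v,OFF),r,v=sp,guard=guard): print('GUARD at',v); rep(v); return False
        F=rep(v)
        if np.linalg.norm(F)>45: print('FORCE'); return False
    return True
E
python3 - <<'E'
from turn import *
go(np.arange(3.01,6.3,.2))
E
```

```text
3.01 t5.80 rad 8.9 tan 0.2 ax 4.7 u -6.3 y 6.3 w 0.268 poserr [-0.8  1.3 -0.9]
3.21 t6.09 rad 9.6 tan 1.0 ax 1.2 u -4.6 y 8.5 w 0.263 poserr [-0.6  1.7 -0.8]
3.41 t6.38 rad 10.8 tan 1.0 ax -0.6 u -3.3 y 10.3 w 0.262 poserr [-0.3  1.9 -0.5]
3.61 t6.67 rad 11.2 tan -0.1 ax -3.0 u -2.4 y 11.0 w 0.267 poserr [ 0.   2.  -0.2]
3.81 t6.97 rad 11.6 tan -0.7 ax -4.1 u -0.8 y 11.6 w 0.268 poserr [0.3 2.  0.1]
4.01 t7.26 rad 11.1 tan -0.8 ax -6.2 u 1.4 y 11.0 w 0.261 poserr [0.5 1.7 0.3]
4.21 t7.55 rad 9.2 tan -1.2 ax -7.7 u 2.5 y 8.9 w 0.264 poserr [0.6 1.5 0.5]
4.41 t7.84 rad 7.7 tan -1.6 ax -7.3 u 3.0 y 7.2 w 0.266 poserr [0.7 1.1 0.6]
4.61 t8.13 rad 5.1 tan -2.2 ax -5.8 u 2.1 y 5.2 w 0.263 poserr [0.6 0.7 0.6]
4.81 t8.43 rad 4.0 tan -1.3 ax -5.4 u 2.6 y 3.3 w 0.267 poserr [0.4 0.4 0.5]
5.01 t8.72 rad 3.1 tan -1.9 ax -1.9 u 2.2 y 2.9 w 0.266 poserr [0.1 0.1 0.3]
5.21 t9.01 rad -0.9 tan -1.3 ax 0.8 u -1.1 y 1.1 w 0.267 poserr [-0.1 -0.1 -0. ]
5.41 t9.30 rad -3.6 tan -1.1 ax 4.9 u -3.6 y 1.2 w 0.264 poserr [-0.4 -0.1 -0.3]
5.61 t9.59 rad -5.3 tan -0.5 ax 6.3 u -5.0 y 1.7 w 0.265 poserr [-0.6  0.1 -0.6]
5.81 t9.88 rad -8.3 tan -0.2 ax 8.5 u -7.5 y 3.6 w 0.267 poserr [-0.8  0.4 -0.8]
6.01 t10.18 rad -9.2 tan 1.1 ax 8.5 u -8.1 y 4.6 w 0.261 poserr [-0.9  0.7 -1. ]
6.21 t10.47 rad -10.1 tan 1.7 ax 8.9 u -8.1 y 6.3 w 0.261 poserr [-0.9  1.1 -1.1]
```

```bash
sed -i 's/np.array(\[0,.0006,0\])/np.array([0,.0014,0])/' h.py; python3 - <<'E'
from turn import *
go(np.arange(6.41,10.3,.2))
E
```

```text
6.41 t10.75 rad -8.8 tan 1.7 ax 6.8 u -6.0 y 6.6 w 0.264 poserr [-0.6  1.  -0.6]
6.61 t11.04 rad -9.5 tan 2.9 ax 5.2 u -6.0 y 7.9 w 0.263 poserr [-0.5  1.2 -0.5]
6.81 t11.33 rad -8.6 tan 3.3 ax 3.5 u -4.5 y 8.1 w 0.263 poserr [-0.2  1.3 -0.3]
7.01 t11.62 rad -8.6 tan 2.7 ax 1.8 u -2.2 y 8.7 w 0.263 poserr [0.  1.2 0. ]
7.21 t11.92 rad -6.5 tan 2.5 ax -1.2 u -0.8 y 6.9 w 0.264 poserr [0.3 1.1 0.3]
7.41 t12.21 rad -5.6 tan 1.8 ax -1.7 u 0.9 y 5.8 w 0.261 poserr [0.5 0.7 0.6]
7.61 t12.50 rad -4.4 tan -0.2 ax -2.3 u 2.8 y 3.3 w 0.265 poserr [0.5 0.3 0.7]
7.81 t12.79 rad -4.5 tan -0.7 ax -2.0 u 3.9 y 2.4 w 0.265 poserr [ 0.4 -0.   0.6]
8.01 t13.08 rad -2.5 tan -1.3 ax 2.1 u 2.8 y 0.1 w 0.261 poserr [ 0.1 -0.1  0.3]
8.21 t13.38 rad -0.8 tan -1.2 ax 4.2 u 1.2 y -0.9 w 0.266 poserr [-0.1  0.1  0. ]
8.41 t13.67 rad 0.2 tan -1.8 ax 7.6 u -0.0 y -1.8 w 0.260 poserr [-0.2  0.2 -0.2]
8.61 t13.96 rad 2.4 tan -0.8 ax 8.2 u -2.4 y -0.6 w 0.269 poserr [-0.4  0.2 -0.5]
8.81 t14.25 rad 1.4 tan -0.7 ax 7.8 u -1.6 y -0.3 w 0.263 poserr [-0.5  0.4 -0.6]
9.01 t14.54 rad 2.7 tan -0.8 ax 8.3 u -2.8 y 0.5 w 0.262 poserr [-0.5  0.7 -0.7]
9.21 t14.83 rad 4.3 tan 0.8 ax 7.7 u -2.8 y 3.3 w 0.265 poserr [-0.5  0.9 -0.7]
9.41 t15.12 rad 5.2 tan 1.0 ax 6.1 u -2.5 y 4.7 w 0.265 poserr [-0.4  1.1 -0.7]
9.61 t15.42 rad 5.2 tan 1.1 ax 5.5 u -1.5 y 5.1 w 0.266 poserr [-0.3  1.3 -0.6]
9.81 t15.71 rad 6.5 tan 0.8 ax 3.7 u -1.0 y 6.5 w 0.265 poserr [-0.1  1.3 -0.4]
10.01 t16.00 rad 7.0 tan 0.1 ax 2.3 u -0.5 y 7.0 w 0.266 poserr [-0.   1.4 -0.3]
10.21 t16.29 rad 6.9 tan -1.0 ax 1.6 u -0.2 y 7.0 w 0.262 poserr [ 0.1  1.3 -0.2]
```

```bash
python3 - <<'E'
from turn import *
for v in (10.41,10.55,10.63,10.69,10.74,10.78,10.82,10.86,10.9):
    if arm.line_to(sl(v,OFF),r,v=.03,guard=25): print('G')
    F=rep(v); a=v+.9; tan=-np.sin(a)*U-np.cos(a)*Y
    X=(state()['eef_pos']-O)@Re-np.array([-.107,0,.131]); print('   ang',(np.arctan2(-X[1],X@U)-.9)%(2*np.pi)+2*np.pi)
    if F@tan<-18: break
p,d=optics.read_camera("top"); b=p[150:270,230:350,::-1]; cv2.imwrite("pics/t3.png",cv2.resize(b,None,fx=5,fy=5))
E
```

```text
10.41 t16.73 rad 6.4 tan -3.1 ax 2.0 u -1.0 y 7.0 w 0.266 poserr [-0.1  1.4 -0.3]
   ang 10.389473678107368
10.55 t17.07 rad 6.2 tan -2.5 ax 1.8 u 0.5 y 6.7 w 0.263 poserr [ 0.   1.3 -0.2]
   ang 10.529561467387072
10.63 t17.33 rad 5.3 tan -3.2 ax 1.3 u -0.0 y 6.2 w 0.268 poserr [ 0.   1.3 -0.2]
   ang 10.608261988066754
10.69 t17.58 rad 6.3 tan -4.4 ax 2.2 u -0.1 y 7.7 w 0.269 poserr [-0.1  1.5 -0.4]
   ang 10.661076968383263
10.74 t17.83 rad 6.3 tan -13.7 ax 7.7 u -7.2 y 13.3 w 0.265 poserr [-0.9  2.8 -1.4]
   ang 10.666221828592203
10.78 t18.08 rad 6.7 tan -21.4 ax 11.3 u -12.4 y 18.7 w 0.265 poserr [-1.6  3.9 -2.3]
   ang 10.668250757675178
```

```bash
python3 - <<'E'
from h import *
p,d=optics.read_camera("scene"); cv2.imwrite("pics/s3.png",cv2.resize(p[190:340,190:340,::-1],None,fx=4,fy=4))
E
```

```text
(no output)
```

View pics/s3.png

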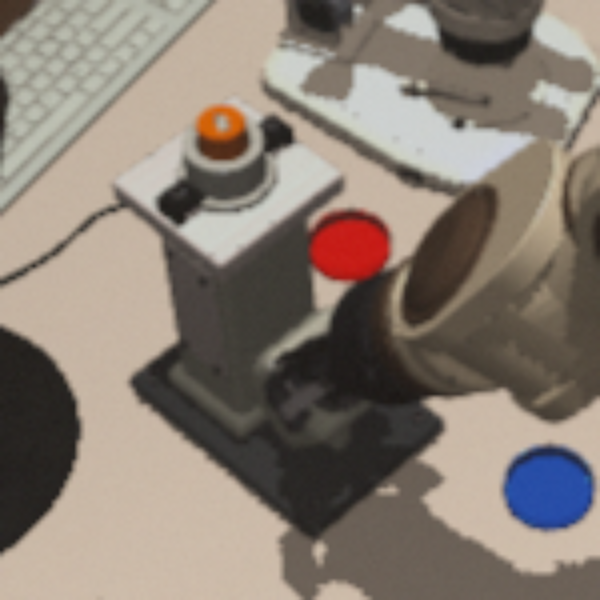

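View pics/t3.png

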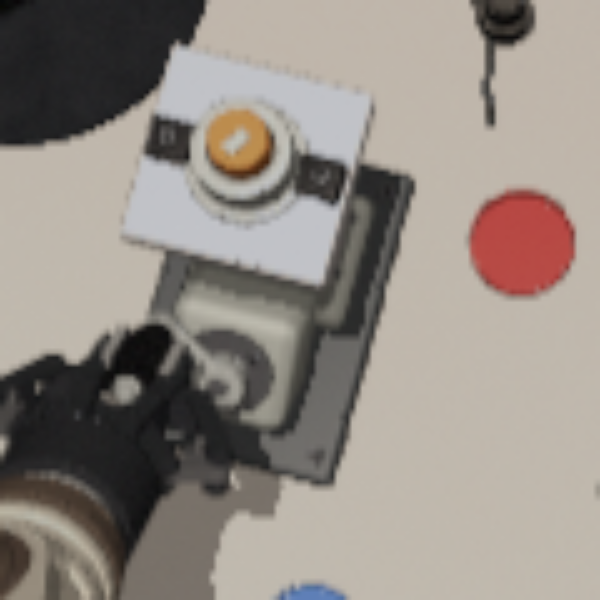

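The scene crop shows the mount standing clear of the mould at (221,125), with the sleeve still held and the stop found at about 10.67. Next I release, retreat and look at the mount from above.

```bash
python3 - <<'E'
from turn import *
arm.line_to(sl(10.69,OFF),r,v=.05); rep(10.69)
arm.move_gripper(0.6)
print(arm.line_to(sl(10.69,.085),r,v=.15,guard=15), state()['t'])
P=np.load("pics/topP.npy"); m=ej([.01,0,.25])
q=P.reshape(-1,3); dd=np.linalg.norm(q[:,:2]-m[:2],axis=1)
k=(q[:,2]>.26)&(dd<.3)&(q[:,2]<.9); i=np.argsort(dd[k])[:3]; print('near',q[k][i],dd[k][i])
d0=np.array([0,0,-1.])
for ang in (0,90,-90,180):
    z=Re@np.array([-np.sin(np.radians(ang)),np.cos(np.radians(ang)),0]); rr=ori(d0,z).as_rotvec()
    j=[arm.ik([*m[:2],h],rr) for h in (.2545,.32,.42)]
    jd=arm.ik([.448,-.26,.05],rr)
    print(ang,[None if x is None else np.round(x,2) for x in j],None if jd is None else np.round(jd,2))
print(state()['joint_pos'])
E
```

```text
10.69 t18.43 rad 5.0 tan -5.3 ax 2.5 u -1.6 y 7.1 w 0.265 poserr [-0.2  1.7 -0.6]
False 19.6417
near [[0.81131131 0.1357015  0.26015553]
 [0.81070236 0.13803776 0.27433683]
 [0.80527278 0.14709191 0.26219077]] [0.18437628 0.1850547  0.18541768]
0 [array([0.06, 0.37, 0.55, 1.76, 0.  , 0.29]), array([0.06, 0.44, 0.78, 1.91, 0.  , 0.29]), None] [-0.53  0.02 -0.25  1.31  0.   -0.3 ]
90 [array([ 0.06,  0.37,  0.55,  1.76,  0.  , -1.28]), array([ 0.06,  0.44,  0.78,  1.91,  0.  , -1.28]), None] [-0.53  0.02 -0.25  1.31  0.   -1.87]
-90 [array([0.06, 0.37, 0.55, 1.76, 0.  , 1.86]), array([0.06, 0.44, 0.78, 1.91, 0.  , 1.86]), None] [-0.53  0.02 -0.25  1.31  0.    1.27]
180 [array([ 0.06,  0.37,  0.55,  1.76,  0.  , -2.85]), array([ 0.06,  0.44,  0.78,  1.91,  0.  , -2.85]), None] [-0.53  0.02 -0.25  1.31  0.    2.84]
[ 0.42677502 -0.58986522 -0.58272303  0.99032232 -0.40067831  0.52895635]
```

```bash
python3 - <<'E'
from h import *
m=ej([.01,0,.25]); rr=ori(np.array([0,0,-1.]),Re@Y).as_rotvec()
a=ej([-.05,0,.34]); 
arm.reach(a,rr); arm.move_gripper(0.55)
s=state(); c=optics.calibration("wrist"); p,d=optics.read_camera("wrist")
np.savez("pics/w4.npz",d=d,R=c['R'],t=c['t']); print(s['t'],s['eef_pos'],a,s['ft_force'])
im=p[:,:,::-1].copy(); cv2.imwrite("pics/w4raw.png",im)
for rad,h,col in ((.025,.248,(255,0,255)),(.015,.2645,(0,255,0))):
  for t in np.arange(0,6.28,.3):
    u=proj(ej([.01+rad*np.cos(t),rad*np.sin(t),h]),c); cv2.circle(im,(int(u[0]),int(u[1])),1,col,-1)
cv2.imwrite("pics/w4.png",im)
E
```

```text
21.1917 [0.5935653  0.05571559 0.34051741] [0.59407449 0.05532717 0.34      ] [-0.19243113  0.0486642  -0.0033703 ]
```

View pics/w4.png

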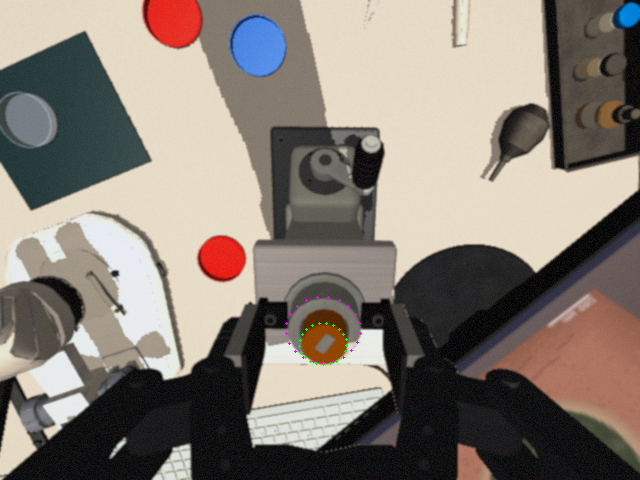

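The mount at (325,342) lies under the predicted circle. I grasp it.

```bash
python3 - <<'E'
from h import *
f=np.load("pics/w4.npz"); c=optics.calibration("wrist"); c['R'],c['t']=f['R'],f['t']
im=cv2.imread("pics/w4raw.png"); hsv=cv2.cvtColor(im,cv2.COLOR_BGR2HSV)
P=cloud(f['d'],c); mk=(hsv[...,1]>150)&(hsv[...,0]<25)&(hsv[...,2]>90)&(abs(P[...,2]-.2645)<.008); mk[:,:290]=0;mk[:,360:]=0
q=P[mk]; (u,v),rad=cv2.minEnclosingCircle(np.argwhere(mk)[:,::-1].astype(np.float32)); print(len(q),u,v,rad, px2z(u,v,.2645,c), np.median(q[:,2]), ej([.01,0,.25]))
m=ej([.01,0,0]); rr=ori(np.array([0,0,-1.]),Re@Y).as_rotvec()
arm.line_to([*m[:2],.30],rr,v=.15)
g=arm.line_to([*m[:2],.2545],rr,v=.05,guard=8); print('guard',g,state()['eef_pos'],state()['t'])
if not g:
    arm.move_gripper(0.0,40); s=state(); print(s['gripper_width'],s['ft_force'])
    p,d=optics.read_camera("wrist"); cv2.imwrite("pics/w5.png",p[:,:,::-1])
E
```

```text
1216 323.76416015625 342.1886901855469 22.627017974853516 [0.6509543  0.04256945 0.2645    ] 0.2646534130080277 [0.65256016 0.04193216 0.25      ]
guard False [0.6526454  0.04196674 0.25491873] 22.9333
0.3169919866016513 [-0.32857676  1.02615746  3.75163712]
```

View pics/w5.png

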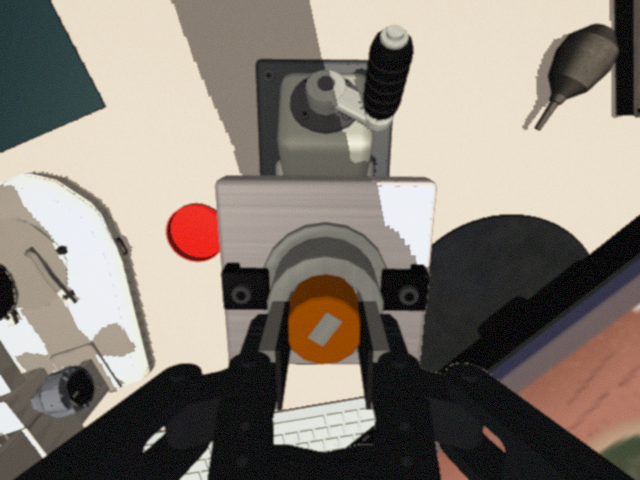

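```bash
python3 - <<'E'
from h import *
m=ej([.01,0,0]); rr=ori(np.array([0,0,-1.]),Re@Y).as_rotvec()
print(arm.line_to([*m[:2],.315],rr,v=.08,guard=15)); s=state(); print(s['gripper_width'],s['ft_force'],s['t'])
arm.line_to([.47,.04,.30],rr,v=.25)
arm.line_to([.448,-.20,.22],rr,v=.25)
s=state(); print(s['gripper_width'],s['t'],s['eef_pos'])
c=optics.calibration("wrist"); p,d=optics.read_camera("wrist"); np.savez("pics/w6.npz",d=d,R=c['R'],t=c['t']); im=p[:,:,::-1].copy();cv2.imwrite("pics/w6raw.png",im)
for x in ((.4485,-.2600),):
  for rad,h,col in ((.03,.016,(0,0,255)),(.026,.005,(0,255,0))):
    for t in np.arange(0,6.28,.2):
      u=proj([x[0]+rad*np.cos(t),x[1]+rad*np.sin(t),h],c); cv2.circle(im,(int(u[0]),int(u[1])),1,col,-1)
cv2.imwrite("pics/w6.png",im)
E
```

```text
False
0.3189530917004447 [ 0.86161956 -0.02989705 -0.84386159] 24.2083
0.3158893171576963 26.3333 [ 0.44832806 -0.19943989  0.22033904]
```

View pics/w6.png

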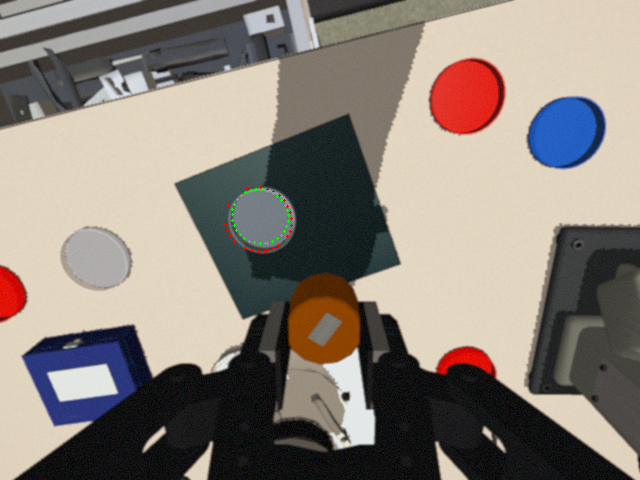

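```bash
python3 - <<'E'
from h import *
f=np.load("pics/w6.npz"); c=optics.calibration("wrist"); c['R'],c['t']=f['R'],f['t']
im=cv2.imread("pics/w6raw.png"); z=im[170:270,210:310]
g=cv2.cvtColor(z,cv2.COLOR_BGR2GRAY); mk=(g>85).astype(np.uint8)
n,l,st,ce=cv2.connectedComponentsWithStats(mk); i=l[49,52]; print(st[i],ce[i])
cn=max(cv2.findContours((l==i).astype(np.uint8),0,2)[0],key=cv2.contourArea); e=cv2.fitEllipse(cn); print(e)
uv=np.array(e[0])+[210,170]
for h in (.003,.005,.016): print(h,px2z(*uv,h,c))
print(proj([.4485,-.26,.003],c),proj([.4485,-.26,.016],c))
cv2.imwrite("pics/z6.png",cv2.resize(z,None,fx=6,fy=6,interpolation=cv2.INTER_CUBIC))
P=cloud(f['d'],c)[205:235,245:280,2]; print(np.percentile(P,[5,50,95]))
E
```

```text
[  18   17   68   63 3238] [51.81717109 47.52285361]
((51.91994857788086, 48.105064392089844), (61.87233352661133, 66.38878631591797), 108.81121063232422)
0.003 [ 0.44997128 -0.2591933   0.003     ]
0.005 [ 0.44952846 -0.25876352  0.005     ]
0.016 [ 0.44709295 -0.25639972  0.016     ]
(np.float64(260.66389760412056), np.float64(216.8055522061463)) (np.float64(258.5019737567378), np.float64(220.43250904742425))
[0.0034178  0.00462418 0.00590604]
```

View pics/z6.png

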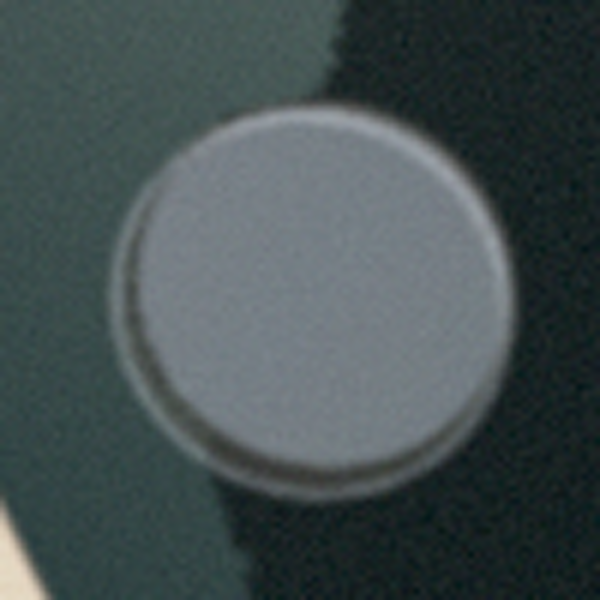

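```bash
python3 - <<'E'
from h import *
rr=ori(np.array([0,0,-1.]),Re@Y).as_rotvec(); x,y=.4487,-.2585
arm.line_to([x,y,.12],rr,v=.2); arm.line_to([x,y,.045],rr,v=.1)
c=optics.calibration("wrist"); p,d=optics.read_camera("wrist"); cv2.imwrite("pics/w7.png",p[:,:,::-1])
s=state(); print(s['t'],s['eef_pos'],s['gripper_width'],s['ft_force'])
E
```

```text
28.0667 [ 0.44915183 -0.25872905  0.04583876] 0.31274695135853736 [ 0.35231182 -0.64412933 -0.01563846]
```

View pics/w7.png

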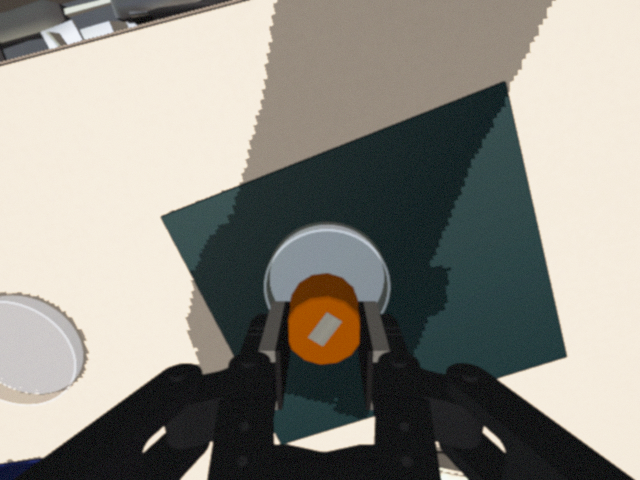

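```bash
python3 - <<'E'
from h import *
c=optics.calibration("wrist"); im=cv2.imread("pics/w7.png")
for X in ((.4475,-.2582),):
  for rad,h,col in ((.03,.016,(0,0,255)),(.026,.005,(0,255,0)),(.03,.003,(255,0,0))):
    for t in np.arange(0,6.28,.1):
      u=proj([X[0]+rad*np.cos(t),X[1]+rad*np.sin(t),h],c); cv2.circle(im,(int(u[0]),int(u[1])),1,col,-1)
cv2.imwrite("pics/w7o.png",cv2.resize(im[200:400,220:440],None,fx=3,fy=3))
E
```

```text
(no output)
```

View pics/w7o.png

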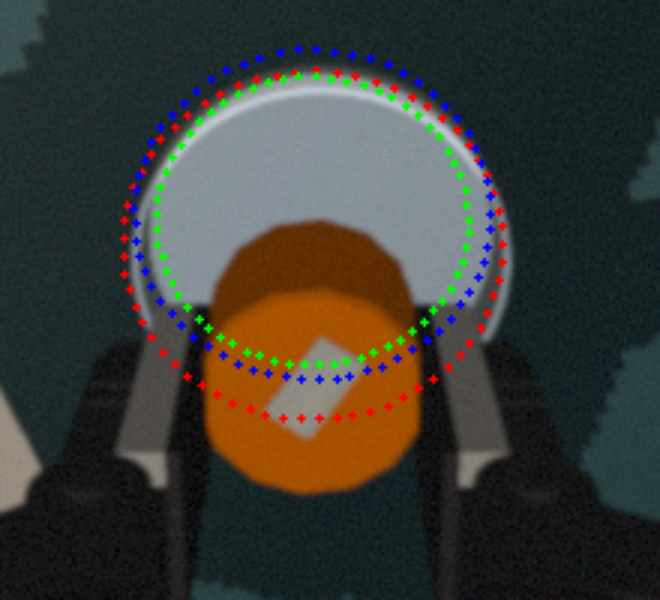

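```bash
python3 - <<'E'
from h import *
rr=ori(np.array([0,0,-1.]),Re@Y).as_rotvec(); x,y=.4498,-.2569
arm.line_to([x,y,.045],rr,v=.05); arm.line_to([x,y,.026],rr,v=.05)
arm.wait(.3); f0=state()['ft_force']
z=.026; 
while z>.0165:
    z-=.001; g=arm.line_to([x,y,z],rr,v=.02,guard=3); s=state(); print(round(z,4),round(s['eef_pos'][2],4),g,(s['ft_force']-f0).round(1))
    if g or (s['ft_force']-f0)[2]>2.5: break
print(s['t'],s['gripper_width'])
p,d=optics.read_camera("wrist"); cv2.imwrite("pics/w8.png",p[:,:,::-1])
E
```

```text
0.025 0.025 False [-0.4  0.2 -0.8]
0.024 0.0239 False [-0.1  0.2 -1. ]
0.023 0.0229 False [ 0.1 -0.8  0.4]
0.022 0.0219 False [ 0.5 -0.6  0.2]
0.021 0.0209 False [-0.3 -0.4  0.7]
0.02 0.0199 False [ 0.5  0.2 -0.3]
0.019 0.0195 False [-1.8 -0.2  5.8]
30.9 0.31736834343845444
```

View pics/w8.png

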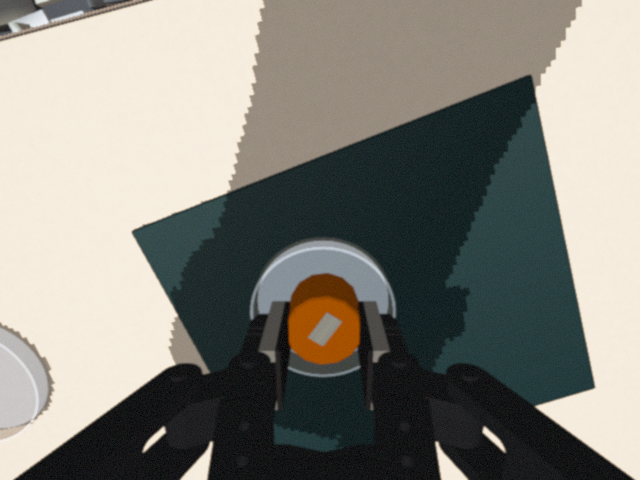

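```bash
python3 - <<'E'
from h import *
rr=ori(np.array([0,0,-1.]),Re@Y).as_rotvec()
arm.move_gripper(0.5); s=state(); print(s['gripper_width'],s['ft_force'].round(1))
p=s['eef_pos']; print(arm.line_to([p[0],p[1],.06],rr,v=.05,guard=8))
arm.line_to([p[0],p[1],.2],rr,v=.2); 
im,d=optics.read_camera("wrist"); cv2.imwrite("pics/w9.png",im[:,:,::-1])
c=optics.calibration("wrist");P=cloud(d,c); np.save("pics/w9P.npy",P)
arm.line_to([.30,.10,.30],rr,v=.25)
im,d=optics.read_camera("top"); cv2.imwrite("pics/t9.png",im[:,:,::-1]); print(state()['t'])
E
```

```text
0.504283470550999 [-1.4  0.1 -0.4]
False
34.9167
```

View pics/w9.png

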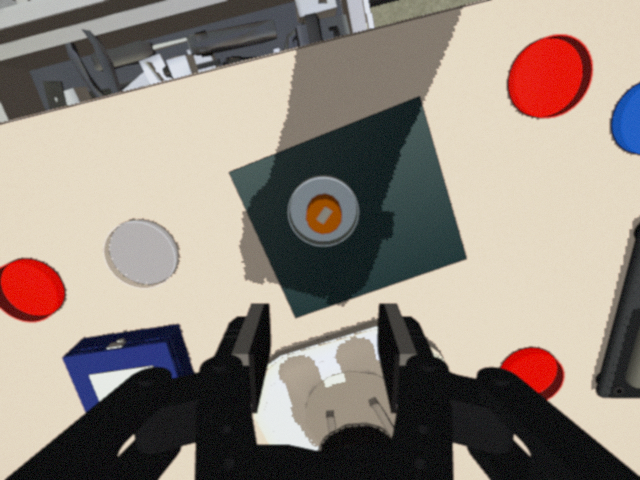

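View pics/t9.png

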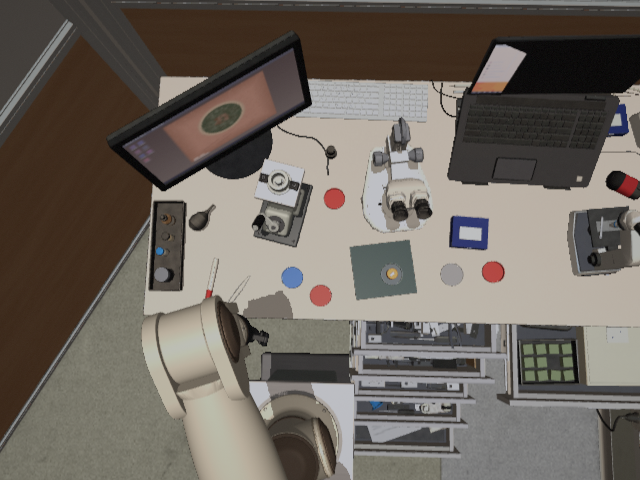

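```bash
python3 - <<'E'
from h import *
P=np.load("pics/w9P.npy"); q=P[202:226,314:334].reshape(-1,3); k=(q[:,2]>.022)&(q[:,2]<.036); A=np.c_[q[k][:,:2],np.ones(k.sum())]
co=np.linalg.lstsq(A,q[k][:,2],rcond=None)[0]; print(k.sum(),np.median(q[k],0),'tilt deg',np.degrees(np.arctan(co[:2])))
a=cv2.imread("pics/top0.png").astype(int); b=cv2.imread("pics/t9.png").astype(int)
D=(abs(a-b).max(2)>60)[:320]; n,l,s,c=cv2.connectedComponentsWithStats(D.astype(np.uint8)); print([x for x in s[1:].tolist() if x[4]>6])
print(state()['t'],state()['qvel'].round(3)); arm.sign_off()
E
```

```text
480 [ 0.44728596 -0.25628617  0.02885983] tilt deg [-0.02272759 -0.72998916]
[[272, 173, 13, 13, 99], [252, 215, 13, 14, 110], [266, 218, 6, 7, 25], [273, 231, 7, 6, 24], [263, 232, 5, 4, 11], [283, 237, 3, 6, 10], [269, 239, 17, 19, 187], [386, 269, 11, 10, 79], [202, 291, 91, 29, 1503], [155, 299, 50, 17, 148]]
34.9167 [-0.004  0.003  0.002  0.001  0.     0.001]
the job is handed in; nothing more can be done
```

The amber mount is out of the mould and standing flat in the petri dish on the mat, polished face up. I handed the job in at about 35 s of the allowed 61 s.

- **Crank:** I gripped the sleeve once at crank angle 1.81 and held it without letting go to the firm stop. The arm measured the stop at 10.67 against the nominal 10.68, with about 21 N of tangential push there. The camera then showed the mount standing clear of the mould.
- **Placing:** I lifted the mount out and lowered it in 1 mm steps. It touched the dish floor at the expected height with about 6 N, then I opened the gripper and backed away.
- **Mount check:** Its top is 28.9 mm above the worktop, against an expected 29 mm. It tilts less than 1 degree, and the steel section shows on top.
- **Surroundings:** Comparing the top views before and after, the only changes were at the mould, crank and dish centre, plus the arm and its shadow at the front edge. The dish and bystanders show no shift. The arm and its shadow covered part of the front edge near the tweezers, so that area was only checked by eye.

The camera estimates of the dish's position differed by about 2 mm. I corrected for this before lowering, and the mount sits well clear of the dish wall.

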